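Stand the air sampler on the sampling pad

ROBOT

A 7-joint arm with a two-finger parallel gripper is mounted at the origin on the work surface. World frame = base frame: x ahead of the robot, y to its left, z up, the work surface at z = 0. Lengths are in m, angles in rad, forces in N, time in s.
With the tool pointing down it reaches from about 0.35 to 0.9 m from the base axis. Payload 8.1 kg.
Tool frame: the origin (TCP) lies at the very end of the fingers, on their centre line; the grasp point (between the pads) lies 19 mm behind it (arm.tcp_to_grasp is the z of the grasp point in the tool frame, in m); z points along the fingers, y is the line along which they close (so a half turn about z gives the same grasp; the last joint's range is limited). The gripper opens to 92 mm and grips with 3 to 60 N. Pads are 19 mm wide; open, the fingers measure 130 mm over their backs; the gripper's body (75 mm by 190 mm) begins 47 mm behind the grasp point.
Start: joints at [-1.262, 0.434, 0.025, 1.573, -0.012, 1.134, -0.075], TCP at [0.25, 0.573, 0.227] pointing down, gripper open.
Joint ranges: [-2.62, 2.62], [-0.44, 2.09], [-1.27, 1.32], [0.08, 2.57], [-1.32, 4.46], [0.12, 2], [-2.74, 2.74]. Speed limits (rad/s): [2.22, 2.22, 3.01, 3.01, 3.14, 3.14, 3.14].

INTERFACE

Orientations are given as a rotation vector (axis times angle).
In Python, from cell import readout, vision, sign_off, arm gives the robot as it stands. The module is installed in compiled form; this text tells all that it offers.
- The arm moves only by the shell command python3 -m creep 'ROWS' [FORCE]. ROWS is JSON, a list of rows, each a list of 5 numbers: the shift along the tool's x, y, z in units of 4 cm (1.0 is 4 cm), then the turn about the tool's z in units of 4 degrees (1.0 is 4 degrees), then the opening, from 0 (shut) to 1 (fully open). A call has 1 to 12 rows; each row shifts and turns the commanded pose from where the row before left it, along the tool's axes as they then stand; what a row does not reach is not made up. A row lasts 1/8 s, in which the tool goes at most 62.5 mm and 10.7 degrees, less where a joint would pass 70% of its speed; a pose out of reach is approached as far as the arm can. A call with a number of a shift or a turn outside -1 to 1 is refused whole. A call with a gripper value outside its range is refused whole. The fingers move at their own pace and stop on an object; FORCE is the grip in N (left out, the last holds). Time passes only in rows, so rows that do not move let the fingers close. It gives the time, the measured TCP pose, the force, the opening and the grip force at its end, in the units of the state.
- readout.observe(): the state, without advancing time (a new reading comes with each control period).
- vision.get_image(name): name is "side" or "top" or "wrist"; returns a dict with "pixels" (384x512x3 uint8, blue, green, red), "z_map" (384x512 float32, m along the optical axis (not along the pixel's ray), 0 where there is no reading), "camera_matrix" (3x3 intrinsics, pixels), "position" and "rotation" of the camera in the world. Camera axes: x right, y up, looking along -z (the intrinsics and any distortion apply to the point x, -y, -z); pixel columns grow to the right and rows downward; lengths in m; the calibration is good to about 2 mm. The wrist camera is an equidistant fisheye: a pixel r from the principal point sees the ray r / f radians off the axis. A picture is of the moment at which its call begins.
- sign_off(): hands the job in; it is judged then, once.
The state is a dict: "clock": time; "joints": joint angles; "dq": joint speeds; "joint_efforts": joint torques, N m; "position": TCP position; "ee_rot": TCP orientation; "force": force on the tool from outside, world axes, zero at the start; "ft_torque": the same for the moment, N m; "width": opening from 0.0 (shut) to 1.0 (fully open); "gripper_force": force on a finger pad.
Only numpy, scipy, OpenCV 4.12 (cv2) and the standard library are available. Lean on these libraries where they do the work, as an engineer would, in place of code of your own. Each camera call takes 0.05 s, during which the arm holds its last target. There are 200 camera calls.

TASK

Take the green-collared air sampler out of its charging dock and stand it upright on its own foot in the middle of the round white sampling pad. It is top-heavy on a narrow foot: lower it gently until it is down on the pad, let go slowly, and leave it standing still. Leave the blue and orange samplers undisturbed in the dock.

Things in the scene. Friction and masses are not known exactly. Their poses are not given: they have to be found in the camera images.
- sampler_green: The sampler to move: green collar and top ring, slim white body. 170 mm tall; foot 32 mm wide, body 26, collar 33 (90 to 116 mm up); round metal head, 52 mm wide, 126 to 170 mm up: grip it there. 0.35 kg, centre of mass about 130 mm up: free-standing, it falls beyond about 7 degrees. Starts upright in a dock socket. Origin: centre of the foot's underside; z up along the body.
- sampler_blue: Bystander: same size, shape and origin, blue collar and ring. The three stand in any order in the sockets, in one row 100 mm apart, of a fixed grey dock, 90 x 300 mm, 30 mm high; sockets 36 mm wide, 20 mm deep: lift straight up more than 20 mm to be clear.
- sampler_orange: Bystander: same size, shape and origin, orange collar and ring; in the dock in the same row.
- pad: Sampling pad: white disc with green rings printed on top, 90 mm in diameter, fixed on the bench, top face level. Origin: centre of its underside; the top face is 8 mm above it.

How it is judged:
By the outcome, as a careful person would: the job done as asked, in the order asked, and still so for the second after the job is handed in, with the robot touching nothing.
It also fails if it takes over 58 s, if anything falls off the work surface, if the arm or the gripper's body presses on something with over 40 N, if the wrist force passes 120 N, or if a joint passes its speed limit or range.

## Working session

There is one attempt and no reset: what is moved stays moved. The work goes in short steps, Python scripts to look and compute and a shell command to move; the robot and the scene stay as the last step left them, time stands still between calls to the robot, and variables do not carry over. Pictures are saved under pics/ and viewed, at most 10 in all, crops included, and the job is handed in when it is done.

```bash
mkdir -p pics
cat > h.py <<'E'
from cell import readout, vision, sign_off, arm
import numpy as np, cv2
from scipy.spatial.transform import Rotation as R
def rot(c):
    r=np.array(c["rotation"],float)
    return r if r.shape==(3,3) else (R.from_rotvec(r).as_matrix() if r.size==3 else R.from_quat(r).as_matrix())
def cloud(c):
    K=np.array(c["camera_matrix"]);z=c["z_map"];v,u=np.mgrid[:z.shape[0],:z.shape[1]]
    p=np.stack([(u-K[0,2])/K[0,0]*z,-(v-K[1,2])/K[1,1]*z,-z],-1)
    return p@rot(c).T+np.array(c["position"])
E
python3 - <<'E'
from h import *
for n in("top","side"):
    c=vision.get_image(n);cv2.imwrite(f"pics/{n}0.png",c["pixels"]);np.savez(f"{n}0.npz",**c)
    print(n,c["camera_matrix"],c["position"],c["rotation"],[k for k in c])
s=readout.observe();print(s, R.from_rotvec(s["ee_rot"]).as_matrix().round(3),arm.tcp_to_grasp)
E
```

```text
top [[495.29105791   0.         259.80989337]
 [  0.         495.29105791 199.83681237]
 [  0.           0.           1.        ]] [0.35777735 0.025927   1.25205217] [ 0.11446737 -0.11285776 -1.56474333] ['pixels', 'z_map', 'camera_matrix', 'position', 'rotation']
side [[437.09052606   0.         256.19474509]
 [  0.         437.09052606 184.78340551]
 [  0.           0.           1.        ]] [ 0.6070354  -0.71903781  0.80882528] [0.79494213 0.03161305 0.07187009] ['pixels', 'z_map', 'camera_matrix', 'position', 'rotation']
{'clock': 0.1, 'joints': array([-1.26161908,  0.43515891,  0.02498452,  1.57398192, -0.01159347,
        1.13399932, -0.07509587]), 'dq': array([-1.00263894e-04,  8.15612062e-06,  4.39043282e-04, -1.12964652e-03,
       -5.94622310e-04,  1.71649905e-03,  2.09373206e-04]), 'joint_efforts': array([ 2.49137185e-03, -6.69124174e+01,  9.87988897e-01, -3.15144932e+01,
       -6.04671612e-02,  3.75256932e-02,  8.12638064e-05]), 'position': array([0.25002599, 0.5723234 , 0.22602946]), 'ee_rot': array([-6.42338262e-01, -3.07507071e+00,  2.19046993e-03]), 'force': array([-0.03475626, -0.14921694, -0.08841897]), 'ft_torque': array([-0.00500884, -0.02649033,  0.03040559]), 'gripper_force': 0.0, 'width': 0.9959792963948084} [[-0.916  0.4   -0.   ]
 [ 0.4    0.916 -0.001]
 [-0.    -0.001 -1.   ]] -0.0188
```

View pics/top0.png

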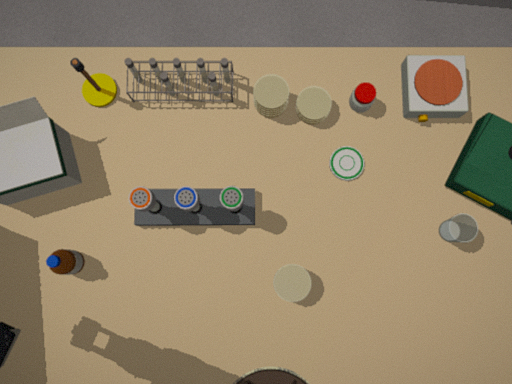

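View pics/side0.png

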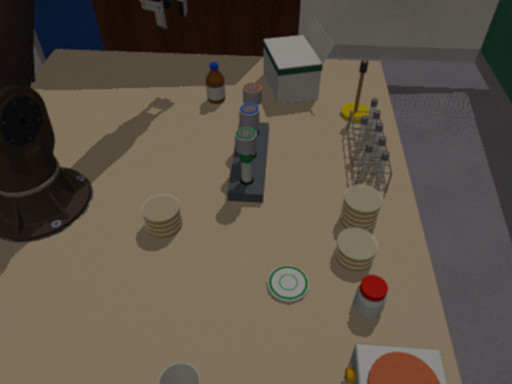

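The top view shows green's head at (231,197), blue at (186,198), orange at (141,198) and the pad at (347,163). In the side view green is at (246,140) and the pad at (288,283).

```bash
cat > m.py <<'E'
from h import *
def circ(P):
    A=np.c_[2*P[:,:2],np.ones(len(P))];s=np.linalg.lstsq(A,(P[:,:2]**2).sum(1),rcond=None)[0];return s[:2],np.sqrt(s[2]+s[:2]@s[:2])
def blob(P,near,zr,rad):
    P=P.reshape(-1,3);k=(np.hypot(*(P[:,:2]-near).T)<rad)&(P[:,2]>zr[0])&(P[:,2]<zr[1]);Q=P[k]
    (c,r)=cv2.minEnclosingCircle(Q[:,:2].astype(np.float32));return Q.mean(0).round(4),np.round(c,4),round(r,4),len(Q)
E
python3 - <<'E'
from m import *
for n,px in(("top",[(231,197),(186,198),(141,198),(347,163)]),("side",[(246,135),(249,110),(252,90),(288,283)])):
    P=cloud(dict(np.load(n+"0.npz")))
    for i,(u,v) in enumerate(px):
        p=P[v,u];print(n,p.round(4),blob(P,p[:2],(.165,.19) if i<3 else (.004,.02),.035 if i<3 else .06))
P=cloud(dict(np.load("top0.npz")))
k=(P[...,2]>.024)&(P[...,2]<.036);k[:170]=0;k[240:]=0;k[:,:120]=0;k[:,270:]=0
print(cv2.minAreaRect(P[k][:,:2].astype(np.float32)),P[k].mean(0))
E
```

```text
top [0.5202 0.0904 0.1797] (array([0.5204, 0.0906, 0.18  ]), array([0.5212, 0.091 ]), 0.0262, 441)
top [0.5172 0.1884 0.1829] (array([0.5195, 0.19  , 0.1799]), array([0.5205, 0.1913]), 0.0262, 449)
top [0.5167 0.2862 0.1849] (array([0.5185, 0.2894, 0.1798]), array([0.5197, 0.2906]), 0.0261, 463)
top [ 0.6355 -0.196   0.0075] (array([ 0.6366, -0.1938,  0.0081]), array([ 0.6339, -0.1974]), 0.0577, 907)
side [0.5214 0.0799 0.1829] (array([0.5201, 0.0837, 0.1782]), array([0.5191, 0.089 ]), 0.0271, 338)
side [0.5193 0.1824 0.1814] (array([0.5193, 0.1835, 0.1781]), array([0.5199, 0.1901]), 0.0271, 289)
side [0.5191 0.2733 0.1817] (array([0.5186, 0.2807, 0.1778]), array([0.5179, 0.287 ]), 0.0252, 224)
side [ 0.634  -0.197   0.0075] (array([ 0.6342, -0.1963,  0.0081]), array([ 0.6328, -0.1851]), 0.0572, 1215)
((0.5207034945487976, 0.19155801832675934), (0.09089313447475433, 0.29962316155433655), 0.43545129895210266) [0.51240372 0.18263531 0.02943965]
```

```bash
python3 - <<'E'
from m import *
for n,(u0,v0) in(("top",(347,163)),("side",(288,283))):
    c=dict(np.load(n+"0.npz"));I=c["pixels"].astype(int);P=cloud(c)
    w=30;g=(I[...,1]-I[...,2]>25);m=np.zeros(g.shape,bool);m[v0-w:v0+w,u0-w:u0+w]=1;g&=m
    v,u=np.nonzero(g);h=cv2.convexHull(np.c_[u,v].astype(np.int32));e=cv2.fitEllipse(h);
    K=c["camera_matrix"];d=rot(c)@np.array([(e[0][0]-K[0,2])/K[0,0],-(e[0][1]-K[1,2])/K[1,1],-1]);o=c["position"]
    print(n,g.sum(),e,(o+d*(.008-o[2])/d[2]).round(4))
P=cloud(dict(np.load("top0.npz")))
print(P[250:275,45:85,2].max(),P[262,55])
E
python3 -m creep '[[0,0,-0.3,1,1],[0,0,-0.3,1,1],[0,0,-0.3,1,1],[0,0,-0.3,1,1],[0,0,-0.3,1,1],[0,0,-0.3,1,1],[0,0,-0.3,1,1],[0,0,0,1,1],[0,0,0,1,1],[0,0,0,1,1],[0,0,0,1,1],[0,0,0,1,1]]' 10
python3 -m creep '[[0,0,0,1,1],[0,0,0,1,1],[0,0,0,1,1],[0,0,0,1,1],[0,0,0,0.6,1],[0,0,0,0,1]]'
```

```text
top 257 ((346.5041809082031, 162.4989776611328), (31.410343170166016, 32.802001953125), 100.53175354003906) [ 0.6367 -0.1947  0.008 ]
side 241 ((287.88525390625, 282.3552551269531), (32.98173904418945, 38.77195358276367), 99.09085845947266) [ 0.6337 -0.1957  0.008 ]
1.2520521670073017 [0.37873419 0.48762265 0.12972322]
clock: 1.6
position: [0.25, 0.5725, 0.3102]
ee_rot: [1.84, 2.546, -0.001]
force: [0.1, -0.8, 0.2]
width: 0.999
gripper_force: 0.0
clock: 2.35
position: [0.25, 0.5726, 0.3103]
ee_rot: [2.221, 2.222, -0.001]
force: [0.6, 0.2, 0.2]
width: 1.002
gripper_force: 0.0
```

```bash
python3 -m creep '[[-1,0.56,0,0,1],[-1,0.56,0,0,1],[-1,0.56,0,0,1],[-1,0.56,0,0,1],[-1,0.56,0,0,1],[-1,0.56,0,0,1],[-1,0.56,0,0,1],[-1,0.56,0,0,1],[-1,0.56,0,0,1],[-1,0.56,0,0,1],[-1,0.56,0.5,0,1],[-1,0.59,0.5,0,1]]'
python3 -m creep '[[0,0,0.5,0,1],[0,0,0,0,1],[0,0,0,0,1]]'
python3 - <<'E'
from h import *
c=vision.get_image("wrist");cv2.imwrite("pics/w1.png",c["pixels"]);np.savez("w1.npz",**c);print(c["camera_matrix"],c["position"],c["rotation"])
s=readout.observe();print(s["position"],s["force"],s["joints"])
E
```

```text
clock: 3.85
position: [0.5208, 0.0916, 0.2704]
ee_rot: [2.219, 2.223, 0.001]
force: [0.3, 1.2, -0.1]
width: 1.001
gripper_force: 0.0
clock: 4.22
position: [0.5203, 0.0935, 0.2514]
ee_rot: [2.22, 2.223, 0.001]
force: [0.0, -0.3, 1.1]
width: 0.997
gripper_force: 0.0
[[297.31863964   0.         258.32198272]
 [  0.         297.31863964 191.22704694]
 [  0.           0.           1.        ]] [0.51855123 0.17417223 0.40799027] [-0.30032496  0.00036996  0.00227438]
[0.52042691 0.09354045 0.25157901] [ 0.68013824  0.2159742  -0.0727544 ] [-0.7130782   0.26945433  0.55394159  1.80516095 -0.15752349  1.10962948
 -0.1033848 ]
```

View pics/w1.png

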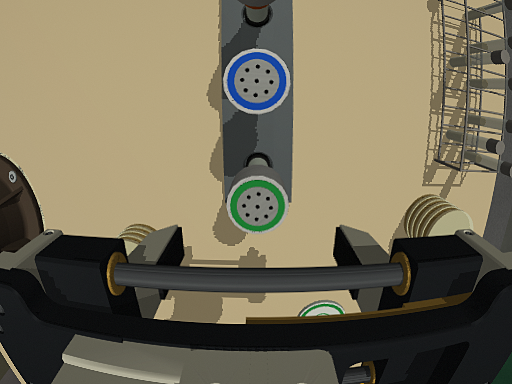

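The wrist view shows green's top ring centred near (258,204) and blue's near (257,81). The fingers straddle green on its left and right.

```bash
cat >> m.py <<'E'
def fish(c,u,v,z):
    K=c["camera_matrix"];a=np.array([u-K[0,2],v-K[1,2]]);r=np.hypot(*a);t=r/K[0,0];a=a/max(r,1e-9)*np.sin(t)
    d=rot(c)@np.array([a[0],-a[1],-np.cos(t)]);o=np.array(c["position"]);return o+d*(z-o[2])/d[2]
E
python3 - <<'E'
from m import *
c=dict(np.load("w1.npz"));print(fish(c,258,204,.18),fish(c,257,81,.18))
E
```

```text
[0.51830682 0.09267925 0.18      ] [0.5173626  0.19025028 0.18      ]
```

```bash
python3 -m creep '[[-0.05,-0.02,0.35,0,1],[0,0,0.35,0,1],[0,0,0.35,0,1],[0,0,0.35,0,1],[0,0,0.35,0,1],[0,0,0.35,0,1],[0,0,0.35,0,1],[0,0,0.35,0,1],[0,0,0,0,1],[0,0,0,0,1]]' 12
python3 -m creep '[[0,0,0,0,0.8],[0,0,0,0,0.7],[0,0,0,0,0.64],[0,0,0,0,0.6],[0,0,0,0,0.57],[0,0,0,0,0.54],[0,0,0,0,0.51],[0,0,0,0,0.48],[0,0,0,0,0.4],[0,0,0,0,0.3],[0,0,0,0,0.3],[0,0,0,0,0.3]]' 12
```

```text
clock: 5.52
position: [0.5196, 0.0908, 0.139]
ee_rot: [2.221, 2.221, 0.001]
force: [-0.2, 0.0, 0.1]
width: 0.998
gripper_force: 0.0
clock: 7.02
position: [0.5194, 0.0908, 0.1387]
ee_rot: [-2.221, -2.221, -0.0]
force: [0.7, 0.8, 1.1]
width: 0.567
gripper_force: 12.0
```

```bash
python3 -m creep '[[0,0,0,0,0.3],[0,0,0,0,0.3],[0,0,-0.05,0,0.3],[0,0,-0.1,0,0.3],[0,0,-0.15,0,0.3],[0,0,-0.2,0,0.3],[0,0,-0.25,0,0.3],[0,0,-0.25,0,0.3],[0,0,-0.25,0,0.3],[0,0,-0.15,0,0.3],[0,0,-0.1,0,0.3],[0,0,0,0,0.3]]' 25
python3 - <<'E'
from h import *
c=vision.get_image("side");np.savez("s2.npz",**c);cv2.imwrite("pics/s2.png",cv2.resize(c["pixels"][60:260,150:400],None,fx=3,fy=3,interpolation=2))
E
```

```text
clock: 8.52
position: [0.5195, 0.0908, 0.1989]
ee_rot: [2.221, 2.221, 0.0]
force: [0.7, 1.2, -3.6]
width: 0.562
gripper_force: 25.0
```

View pics/s2.png

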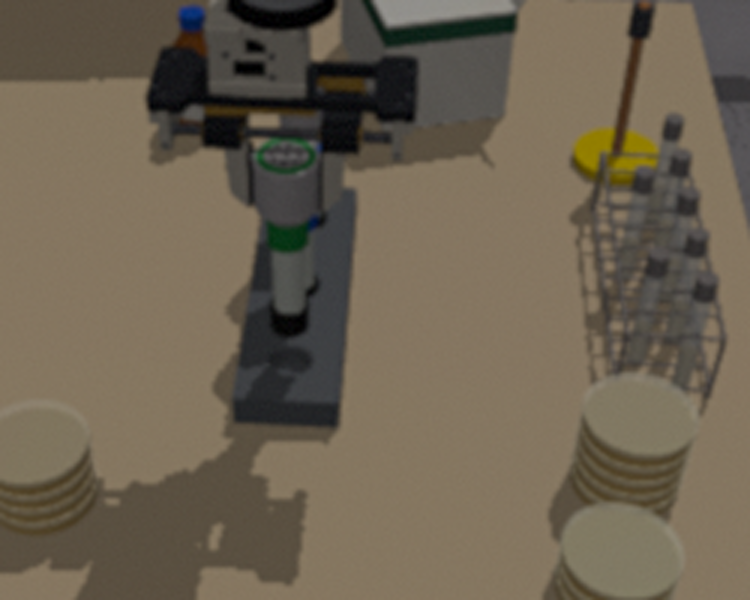

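It is lifted clear and hangs upright, with the foot at (290,320) in the crop well above its socket and the neighbours still in place. Next I carry it to the pad.

```bash
python3 -m creep '[[-0.3,0.12,0,0,0.3],[-0.6,0.24,0,0,0.3],[-0.8,0.32,0,0,0.3],[-0.8,0.32,0,0,0.3],[-0.8,0.32,0,0,0.3],[-0.8,0.32,0,0,0.3],[-0.8,0.32,0,0,0.3],[-0.8,0.32,0,0,0.3],[-0.7,0.28,0,0,0.3],[-0.45,0.18,0,0,0.3],[-0.3,0.15,0,0,0.3],[0,0,0,0,0.3]]' 25
python3 -m creep '[[0,0,0.1,0,0.3],[0,0,0.2,0,0.3],[0,0,0.2,0,0.3],[0,0,0.2,0,0.3],[0,0,0.1,0,0.3],[0,0,0,0,0.3],[0,0,0,0,0.3],[0,0,0,0,0.3]]'
python3 - <<'E'
from m import *
for n in("side","top"):
    c=vision.get_image(n);np.savez(n+"3.npz",**c)
    if n=="side":cv2.imwrite("pics/s3.png",cv2.resize(c["pixels"][170:330,190:390],None,fx=3.75,fy=3.75,interpolation=2))
print(readout.observe()["force"])
E
```

```text
clock: 10.07
position: [0.635, -0.1958, 0.1985]
ee_rot: [-2.222, -2.221, 0.001]
force: [0.4, 0.5, -2.9]
width: 0.564
gripper_force: 25.0
clock: 11.08
position: [0.6352, -0.1954, 0.1671]
ee_rot: [2.221, 2.221, 0.001]
force: [0.1, -0.1, -3.3]
width: 0.561
gripper_force: 25.0
[-0.87576558  0.36106515 -3.08944064]
```

View pics/s3.png

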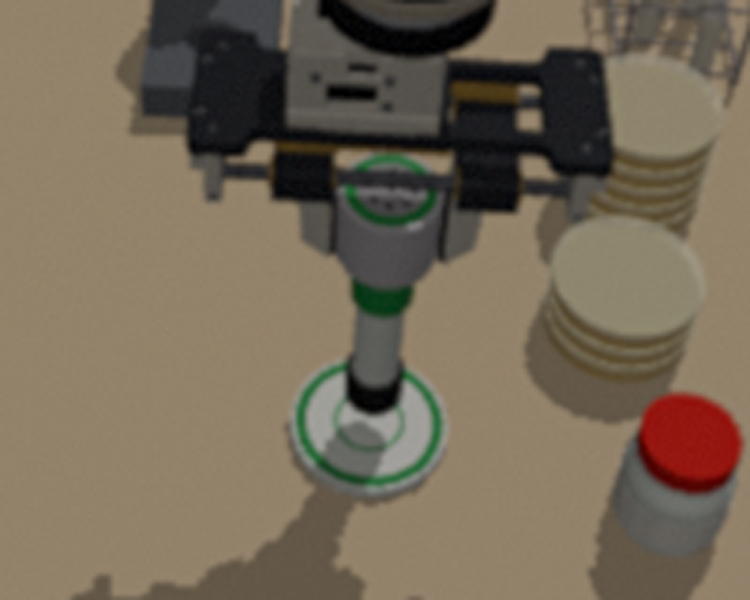

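The foot hangs just above the pad, spanning about (348-402, 400) in the crop. I'll check tilt and centring against the projection of an upright sampler.

Run:
```python
from m import *
c=dict(np.load("side3.npz"));K=c["camera_matrix"]
def pr(p):
    q=rot(c).T@(np.array(p)-c["position"]);return ((np.array([K[0,0]*q[0]/-q[2]+K[0,2],-K[1,1]*q[1]/-q[2]+K[1,2]])-[190,170])*3.75).round(1)
for x,y,z in[(.635,-.195,.038),(.635,-.195,.140),(.635,-.195,.208),(.635,-.195,.008)]:print(z,pr((x,y,z)))
P=cloud(c);Q=P.reshape(-1,3)
Q=Q[(np.hypot(Q[:,0]-.635,Q[:,1]+.195)<.03)]
# fit vertical axis: cylinder near-side surface per height
for a,b,r in[(.042,.05,.016),(.06,.12,.013),(.17,.20,.026)]:
    S=Q[(Q[:,2]>a)&(Q[:,2]<b)];
    from scipy.optimize import least_squares
    f=least_squares(lambda t:np.hypot(S[:,0]-t[0],S[:,1]-t[1])-r,[.635,-.195],loss="soft_l1",f_scale=.002).x;print(a,b,len(S),f.round(4))
```

```text
0.038 [372.2 390.3]
0.14 [382.4 276.6]
0.208 [390.3 189.4]
0.008 [369.4 420.4]
0.042 0.05 37 [ 0.6351 -0.1939]
0.06 0.12 260 [ 0.635  -0.1943]
0.17 0.2 318 [ 0.635 -0.194]
```

Upright within a degree and centred. Lowering.

```bash
python3 -m creep '[[0,0,0.1,0,0.3],[0,0,0.15,0,0.3],[0,0,0.15,0,0.3],[0,0,0.1,0,0.3],[0,0,0.05,0,0.3],[0,0,0.05,0,0.3],[0,0,0.025,0,0.3],[0,0,0.025,0,0.3],[0,0,0,0,0.3],[0,0,0,0,0.3]]'
python3 -m creep '[[0,0,0.0125,0,0.3],[0,0,0.0125,0,0.3],[0,0,0.0125,0,0.3],[0,0,0.0125,0,0.3],[0,0,0,0,0.3]]'
```

```text
clock: 12.42
position: [0.6351, -0.1953, 0.1408]
ee_rot: [2.221, 2.221, 0.0]
force: [0.3, -0.6, -3.2]
width: 0.564
gripper_force: 25.0
clock: 13.05
position: [0.635, -0.1952, 0.1387]
ee_rot: [-2.221, -2.221, 0.0]
force: [-1.5, 0.4, -4.5]
width: 0.563
gripper_force: 25.0
```

```bash
python3 -m creep '[[0,0,0.0125,0,0.3],[0,0,0.0125,0,0.3],[0,0,0,0,0.3],[0,0,0,0,0.3]]'
python3 -m creep '[[0,0,0.0125,0,0.3],[0,0,0.0125,0,0.3],[0,0,0,0,0.3],[0,0,0,0,0.3]]'
```

```text
clock: 13.55
position: [0.635, -0.1953, 0.1377]
ee_rot: [2.221, 2.221, 0.0]
force: [-0.2, -0.0, -3.7]
width: 0.563
gripper_force: 25.0
clock: 14.05
position: [0.6351, -0.1953, 0.1368]
ee_rot: [2.221, 2.221, 0.0]
force: [0.1, 0.7, -2.0]
width: 0.561
gripper_force: 25.0
```

Contact is beginning, with the load dropping.

```bash
python3 -m creep '[[0,0,0.01,0,0.3],[0,0,0,0,0.3],[0,0,0,0,0.3]]'
python3 -m creep '[[0,0,0.01,0,0.3],[0,0,0,0,0.3],[0,0,0,0,0.3]]'
```

```text
clock: 14.42
position: [0.6351, -0.1954, 0.1368]
ee_rot: [2.221, 2.221, 0.001]
force: [-1.7, 0.6, 5.5]
width: 0.56
gripper_force: 25.0
clock: 14.8
position: [0.6352, -0.1954, 0.1368]
ee_rot: [2.221, 2.221, 0.001]
force: [-3.6, 0.7, 8.9]
width: 0.562
gripper_force: 25.0
```

```bash
python3 -m creep '[[0,0,-0.01,0,0.3],[0,0,0,0,0.3],[0,0,0,0,0.3]]' 15
python3 -m creep '[[0,0,0,0,0.5],[0,0,0,0,0.5],[0,0,0,0,0.5],[0,0,0,0,0.5]]' 4
```

```text
clock: 15.18
position: [0.6351, -0.1954, 0.1368]
ee_rot: [2.221, 2.221, 0.001]
force: [-2.7, 0.3, 7.3]
width: 0.561
gripper_force: 15.0
clock: 15.68
position: [0.6354, -0.1955, 0.1367]
ee_rot: [2.221, 2.221, 0.001]
force: [-1.5, 0.0, 5.4]
width: 0.563
gripper_force: 4.0
```

```bash
python3 -m creep '[[0,0,-0.005,0,0.54],[0,0,0,0,0.55],[0,0,0,0,0.56],[0,0,0,0,0.565],[0,0,0,0,0.57],[0,0,0,0,0.575],[0,0,0,0,0.58],[0,0,0,0,0.585],[0,0,0,0,0.59],[0,0,0,0,0.595],[0,0,0,0,0.6],[0,0,0,0,0.6]]' 3
```

```text
clock: 17.18
position: [0.635, -0.1952, 0.1365]
ee_rot: [-2.221, -2.221, 0.0]
force: [0.1, 0.1, 0.1]
width: 0.601
gripper_force: 0.0
```

Released with no force on the tool. Opening gradually, then a check before retreating.

```bash
python3 -m creep '[[0,0,0,0,0.63],[0,0,0,0,0.66],[0,0,0,0,0.7],[0,0,0,0,0.75],[0,0,0,0,0.8],[0,0,0,0,0.85],[0,0,0,0,0.9],[0,0,0,0,0.95],[0,0,0,0,1],[0,0,0,0,1],[0,0,0,0,1],[0,0,0,0,1]]'
cat > ck.py <<'E'
from m import *
import sys
from scipy.optimize import least_squares
t=sys.argv[1];c=vision.get_image("side");cv2.imwrite(f"pics/s{t}.png",cv2.resize(c["pixels"][60:330,150:420],(600,600),interpolation=2))
Q=cloud(c).reshape(-1,3);Q=Q[(np.hypot(Q[:,0]-.635,Q[:,1]+.195)<.04)]
for a,b,r in[(.012,.025,.016),(.035,.09,.013),(.14,.175,.026)]:
    S=Q[(Q[:,2]>a)&(Q[:,2]<b)]
    print(a,len(S),least_squares(lambda p:np.hypot(S[:,0]-p[0],S[:,1]-p[1])-r,[.635,-.195],loss="soft_l1",f_scale=.002).x.round(4))
E
python3 ck.py 4
```

```text
clock: 18.68
position: [0.635, -0.1953, 0.1365]
ee_rot: [2.221, 2.221, 0.0]
force: [-0.1, 0.7, 0.2]
width: 1.003
gripper_force: 0.0
0.012 53 [ 0.6348 -0.1937]
0.035 199 [ 0.6346 -0.194 ]
0.14 308 [ 0.6347 -0.1937]
```

View pics/s4.png

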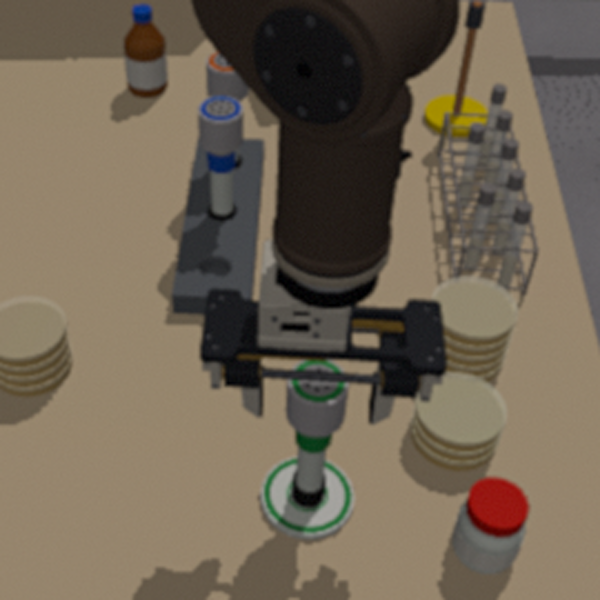

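The sampler stands upright at the pad's centre (foot at (308,492), head at (318,395)), with the fingers clear on both sides. Retreating straight up.

```bash
python3 -m creep '[[0,0,-0.1,0,1],[0,0,-0.2,0,1],[0,0,-0.3,0,1],[0,0,-0.4,0,1],[0,0,-0.5,0,1],[0,0,-0.5,0,1],[0,0,-0.5,0,1],[0,0,-0.4,0,1],[0,0,-0.2,0,1],[0,0,0,0,1],[0,0,0,0,1],[0,0,0,0,1]]'
python3 ck.py 5
```

```text
clock: 20.23
position: [0.6347, -0.1951, 0.2598]
ee_rot: [-2.221, -2.221, 0.001]
force: [0.5, -0.2, -0.9]
width: 0.997
gripper_force: 0.0
0.012 56 [ 0.6347 -0.1942]
0.035 198 [ 0.6347 -0.1939]
0.14 314 [ 0.6348 -0.1937]
```

View pics/s5.png

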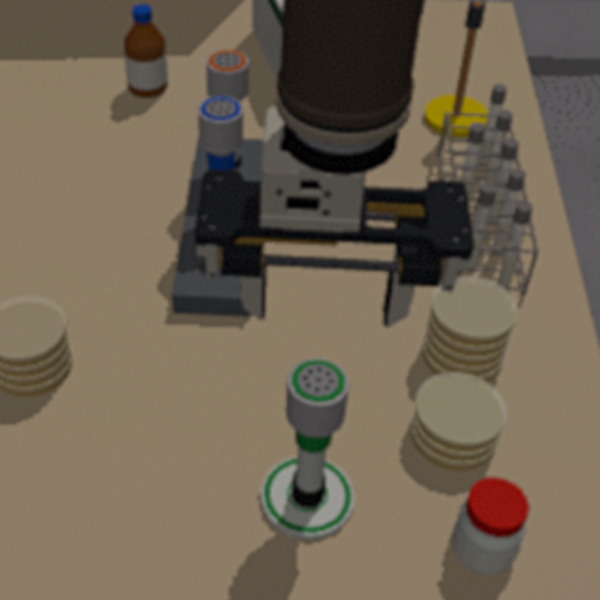

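The sampler stands free and upright, with its foot at (308,492) in the middle of the pad. The gripper is clear, and blue and orange are undisturbed in the dock.

```bash
python3 -c "
from cell import sign_off
print(sign_off())"
```

```text
the job is handed in; nothing more can be done
None
```

The green sampler is standing upright and still in the middle of the sampling pad, the blue and orange samplers are undisturbed in the dock, and the job was handed in at about 20 s of the 58 s allowed.

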